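Box up a finished dental case

ROBOT

A 6-joint arm with a two-finger parallel gripper is mounted at the origin on the work surface. World frame = base frame: x ahead of the robot, y to its left, z up, the work surface at z = 0. Lengths are in m, angles in rad, forces in N, time in s.
With the tool pointing down it reaches from about 0.3 to 0.75 m from the base axis. Payload 8.5 kg.
Tool frame: the origin (TCP) lies between the finger pads; the fingertips stand 11 mm ahead of it and the grasp point (between the pads) lies 8 mm behind it; x points along the fingers, z is the direction in which the jaws open and shut, and the axes are right-handed (so a half turn about x gives the same grasp; the last joint's range is limited). The gripper opens to 88 mm and grips with 3 to 60 N. Pads are 18 mm wide; open, the fingers measure 123 mm over their backs; the gripper's body (75 mm by 187 mm) begins 45 mm behind the grasp point.
Start: joints at [-1.356, 0.381, 1.297, -0, 1.464, -0.215], TCP at [0.229, -0.5, 0.227] pointing down, gripper open.
Joint ranges: [-3.11, 3.11], [-0.89, 2.33], [0.22, 2.48], [-1.42, 4.56], [0.17, 2.85], [-2.88, 2.88]. Speed limits (rad/s): [2.39, 2.39, 3.14, 3.14, 3.14, 3.14].

INTERFACE

Orientations are given as a unit quaternion [w, x, y, z].
In Python, from station import r, get_image, get_calibration, order gives the robot as it stands.
- The arm moves only by the tool play_rows, never from a script. Its argument "increments" is one flat list of numbers, 4 for each row, row after row: the shift along the tool's x, y, z in m, then the turn about the tool's x in degrees. A call has 1 to 12 rows; each row is the pose to reach, as a shift and turn from the pose commanded when the call began, along the tool's axes at that moment; what a row does not reach only later rows make up. A row lasts 1/12 s, in which the tool goes at most 41.7 mm and 7.16 degrees, less where a joint would pass 70% of its speed; a pose out of reach is approached as far as the arm can. A call with a gripper value outside its range is refused whole. "jaw" is the finger opening in m, from 0 to 0.0881, set as the call begins (left out, the last holds). The fingers move at their own pace and stop on an object; the grip force is fixed at half the most. Time passes only in rows, so rows that repeat a pose let the fingers close. It gives the time, the measured TCP pose, the force and the opening at its end, in the units of the state.
- r.get_state(): the state, without advancing time (a new reading comes with each control period).
- get_image(name): name is "side" or "top" or "wrist"; returns the picture (420x560x3 uint8, blue, green, red); there is no depth.
- get_calibration(name): a dict with "vfov" (degrees; the focal length in pixels is half the picture's height over the tangent of half this angle, whatever the lens; pixels are square), "cx", "cy" (the principal point, pixels), "k1" (the pictures are not rectified: a ray, as slopes to the right and down, at radius r is drawn at 1 + k1 r^2 times it, then the intrinsics apply), "xyz" and "orientation" of the camera in the world; the wrist camera has in their place "hand_eye" (4x4, takes a point from camera to tool coordinates, whose origin is the TCP and whose axes are the tool frame's). Camera axes: x right, y down, z forward; pixel columns grow to the right and rows downward; lengths in m; the calibration is good to about 2 mm. A picture is of the moment at which its call begins: read the wrist's pose just before it. get_calibration takes no time and is no camera call.
- order.job_done(): hands the job in, once; it reports no verdict.
The state is a dict: "time_s": time; "joint_positions": joint angles; "qd": joint speeds; "effort": joint torques, N m; "eef_pos": TCP position; "ee_rot": TCP orientation; "ft_force": force on the tool from outside, world axes, zero at the start; "torque": the same for the moment, N m; "opening": finger opening in m.
Only numpy, scipy, OpenCV 4.12 (cv2) and the standard library are available. Lean on these libraries where they do the work, as an engineer would, in place of code of your own. Each camera call takes 0.05 s, during which the arm holds its last target. There are 200 camera calls.

TASK

The case is finished: pack both plaster casts and the pot of spare teeth side by side in the blue tray, each standing upright on its base, flat on the tray floor, and then put the white lid on so that it sits fully down on the tray's ledge all round. The casts chip and the pot cracks, so set everything down, lid included; do not let it drop. Leave the articulator, the burner and the wax knife where they are.

Things in the scene. Friction and masses are not known exactly. Their poses are not given: they have to be found in the camera images.
- tray: Shallow open blue tray, fixed to the bench. Origin: centre of its underside on the bench, z up. Inside 68 (x) by 166 mm (y); floor 3 mm, walls 3 mm thick, rim 20 mm up. Round the foot of the walls a ledge 9 mm wide, 6 mm high (92 by 190 mm overall) on which the lid stands. Casts and pot fit in one row along y, each cast's x along the tray's y (either way round): 56 + 52 + 46 mm of 166.
- lid: Deep white lift-off lid, loose, standing upright on its skirt. Origin: centre of its lower edge, z up. Outside 87 (x) by 185 mm (y), 49 mm high; inside 81 by 179 by 46 mm. On top a blue grip bar 20 mm wide (x), 84 long (y), 22 high; its top is 71 mm above the origin. 0.14 kg. Fits round the tray's walls with 3.5 mm play a side, y along the tray's y (either way); seated, its z is the tray's + 6 mm.
- upper_cast: Upper dental cast: white and yellow plaster base, pink gum and palate, ivory teeth. Origin: centre of its underside; x to the front teeth, z up. Base 56 (x) by 60 mm (y), 20 high; above it the tooth rows, outer sides flat and parallel, 50 mm apart (y = +-25, x = -24 to +8, z = 20 to 40 mm); 40 mm high in all. About 0.19 kg.
- lower_cast: Lower dental cast: like the upper, but an open horseshoe without palate. Origin: centre of its underside; x to the front teeth, z up. Base 52 (x) by 58 mm (y), 19 high; outer sides of the tooth rows flat and parallel, 50 mm apart (y = +-25, x = -24 to +8, z = 19 to 38 mm); 38 mm high in all. About 0.16 kg.
- tooth_pot: Round pot of spare teeth, white with an orange ribbed screw cap (shut, stays on). Origin: centre of the underside; z up. Diameter 46 mm, cap 45 mm across from 28 to 42 mm up; 42 mm high in all. About 0.06 kg.
- articulator: Bystander: empty dental articulator, two white T-shaped frames joined by steel posts at the back, black mounting plates. About 120 by 125 mm, 115 mm high. Origin: middle of its underside. 0.6 kg.
- burner: Bystander: small bench burner, cold; blue foot 80 mm across, steel tube 132 mm high. Origin: centre of its underside. 0.4 kg.
- wax_knife: Bystander: wax knife lying flat, dark wooden handle and steel blade, 158 mm long, 12 mm high; handle along -x from the origin, blade along +x. Origin: on the bench near the middle of its length.
Mind the look-alikes: they are no part of the job. Several things have the shape of the tooth_pot; the one meant has the colours described above.

How it is judged:
By the outcome, as a careful person would: the job done as asked, in the order asked, and still so for the second after the job is handed in, with the robot touching nothing.
It also fails if it takes over 72 s, if anything falls off the work surface, if the arm or the gripper's body presses on something with over 40 N, if the wrist force passes 120 N, or if a joint passes its speed limit or range.

## Working session

There is one attempt and no reset: what is moved stays moved. The work goes in short steps, Python scripts to look and compute and a tool call to move; the robot and the scene stay as the last step left them, time stands still between calls to the robot, and variables do not carry over. Pictures are saved under pics/ and viewed, about 8 in all and at most 12, crops included, and the job is handed in when it is done.

Besides the shell and the picture viewer there is one more tool, called after "Request:" as name(argument=value, ...) on one line, values as JSON. play_rows: Moves the arm, as the interface text tells. Its arguments: {"type":"object","properties":{"increments":{"type":"array"},"jaw":{"type":"number"}},"required":["increments"]}

```bash
ls; mkdir -p pics; python3 - <<'E'
from station import r,get_image,get_calibration
import cv2,numpy as np
s=r.get_state();print({k:np.round(v,3) for k,v in s.items()})
for n in("side","top","wrist"):
    print(n,get_calibration(n)); cv2.imwrite(f"pics/{n}0.png",get_image(n))
E
```

```text
pics
{'time_s': np.float64(0.0), 'joint_positions': array([-1.356,  0.381,  1.298, -0.   ,  1.464, -0.215]), 'qd': array([ 0.   ,  0.   , -0.001, -0.002,  0.001, -0.001]), 'effort': array([ 0.0000e+00, -4.3793e+01, -2.2456e+01,  7.1000e-02,  3.5000e-02,
       -0.0000e+00]), 'eef_pos': array([ 0.229, -0.5  ,  0.226]), 'ee_rot': array([ 0.595,  0.382,  0.595, -0.382]), 'ft_force': array([-0.273,  0.172, -0.183]), 'torque': array([ 0.031, -0.005, -0.008]), 'opening': np.float64(0.088)}
side {'vfov': 43.178403258022925, 'cx': 282.1864570150175, 'cy': 216.4819012052732, 'k1': -0.18375385598739097, 'xyz': array([0.04004325, 0.5848713 , 0.71920638]), 'orientation': array([ 0.14551301, -0.33449634,  0.84614127, -0.38856546])}
top {'vfov': 54.444514690900405, 'cx': 279.22716781677804, 'cy': 208.5028355501785, 'k1': 0.039107350522002204, 'xyz': array([ 0.49918567, -0.00436843,  1.06988699]), 'orientation': array([-0.01870041,  0.71037691, -0.70317884,  0.02354698])}
wrist {'vfov': 62.37738493220091, 'cx': 281.88586963996033, 'cy': 211.82324397532184, 'k1': -0.047725830363059454, 'hand_eye': array([[ 1.57390863e-04, -2.84648197e-01,  9.58632035e-01,
        -1.57538036e-01],
       [-1.12387394e-04, -9.58632046e-01, -2.84648182e-01,
         7.26858657e-02],
       [ 9.99999981e-01, -6.29371334e-05, -1.82870794e-04,
        -3.25615562e-04],
       [ 0.00000000e+00,  0.00000000e+00,  0.00000000e+00,
         1.00000000e+00]])}
```

View pics/top0.png

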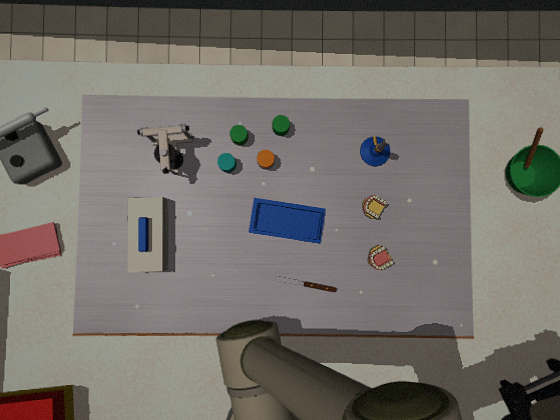

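View pics/side0.png

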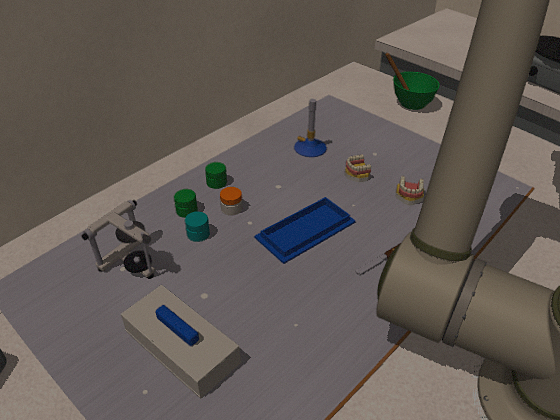

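Top view: pot candidates are green (238,134), green (281,125), teal (227,162) and orange cap (266,159), so I choose orange, which has a white body in the side view at (231,200). Casts: pink centre (380,258) is the upper, tan centre (375,208) is the lower. The tray is at (288,220) and the lid at (148,234).

```bash
cat > h.py <<'E'
from station import r,get_image,get_calibration
import cv2,numpy as np
from scipy.spatial.transform import Rotation as R
q2R=lambda q:R.from_quat(np.roll(q,-1)).as_matrix()
def cam(n,s=None):
    c=get_calibration(n)
    f=210/np.tan(np.radians(c["vfov"]/2));K=np.array([[f,0,c["cx"]],[0,f,c["cy"]],[0,0,1]]);D=np.array([c["k1"],0,0,0.])
    if n=="wrist":
        H=c["hand_eye"];T=q2R(s["ee_rot"]);return K,D,T@H[:3,:3],T@H[:3,3]+s["eef_pos"]
    return K,D,q2R(c["orientation"]),np.array(c["xyz"])
def toplane(n,px,z,s=None):
    K,D,Rm,t=cam(n,s);u=cv2.undistortPoints(np.array(px,float).reshape(-1,1,2),K,D)[:,0]
    d=np.c_[u,np.ones(len(u))]@Rm.T
    return t+d*((z-t[2])/d[:,2])[:,None]
def project(n,P,s=None):
    K,D,Rm,t=cam(n,s);return cv2.projectPoints((np.array(P,float).reshape(-1,3)-t)@Rm,np.zeros(3),np.zeros(3),K,D)[0][:,0]
def blobs(m,amin=40):
    return sorted([c for c in cv2.findContours(m,cv2.RETR_EXTERNAL,cv2.CHAIN_APPROX_NONE)[0] if cv2.contourArea(c)>amin],key=cv2.contourArea)[::-1]
def rect(P):
    c,(a,b),_=cv2.minAreaRect((P[:,:2]*1000).astype(np.float32));B=cv2.boxPoints((c,(a,b),_))
    e=[B[1]-B[0],B[2]-B[1]];e=max(e,key=np.linalg.norm)
    return np.round(c,1),round(a,1),round(b,1),"long axis deg",round(np.degrees(np.arctan2(e[1],e[0]))%180,1)
E
python3 - <<'E'
from h import *
im=cv2.imread("pics/top0.png");hsv=cv2.cvtColor(im,cv2.COLOR_BGR2HSV)
blue=cv2.inRange(hsv,(105,120,40),(130,255,255));org=cv2.inRange(hsv,(5,150,120),(15,255,255))
for c in blobs(blue):
    print("blue",c.reshape(-1,2).mean(0),[ (z,rect(toplane("top",c,z))) for z in (0.006,.02,.077)])
for c in blobs(org,20): print("org",c.reshape(-1,2).mean(0),rect(toplane("top",c,.042)))
lid=im[185:285,115:185].astype(int)
cv2.imwrite("pics/c1.png",np.hstack([cv2.resize(im[180:280,340:420],None,fx=5.5,fy=5.5,interpolation=2),cv2.resize(im[180:280,115:175],None,fx=5.5,fy=5.5,interpolation=2)]))
E
```

```text
blue [286.42028986 220.11111111] [(0.006, (array([532.7, -31.6]), 189.0, 91.8, 'long axis deg', np.float32(81.8))), (0.02, (array([532.3, -31.3]), 186.5, 90.6, 'long axis deg', np.float32(81.8))), (0.077, (array([530.5, -29.8]), 176.4, 85.7, 'long axis deg', np.float32(81.8)))]
blue [374.58510638 151.84042553] [(0.006, (array([ 713.5, -258.8]), 77.5, 67.2, 'long axis deg', np.float32(64.9))), (0.02, (array([ 710.6, -255.4]), 76.4, 66.3, 'long axis deg', np.float32(64.9))), (0.077, (array([ 699.2, -241.8]), 72.3, 62.7, 'long axis deg', np.float32(64.9)))]
blue [142.42857143 233.83116883] [(0.006, (array([492.2, 341.2]), 85.2, 17.9, 'long axis deg', np.float32(1.8))), (0.02, (array([492.2, 336.6]), 84.1, 17.7, 'long axis deg', np.float32(1.8))), (0.077, (array([492.6, 318.1]), 79.5, 16.7, 'long axis deg', np.float32(1.8)))]
org [265.29787234 158.10638298] (array([688.6,  25.5]), 41.8, 42.1, 'long axis deg', np.float32(162.4))
```

View pics/c1.png

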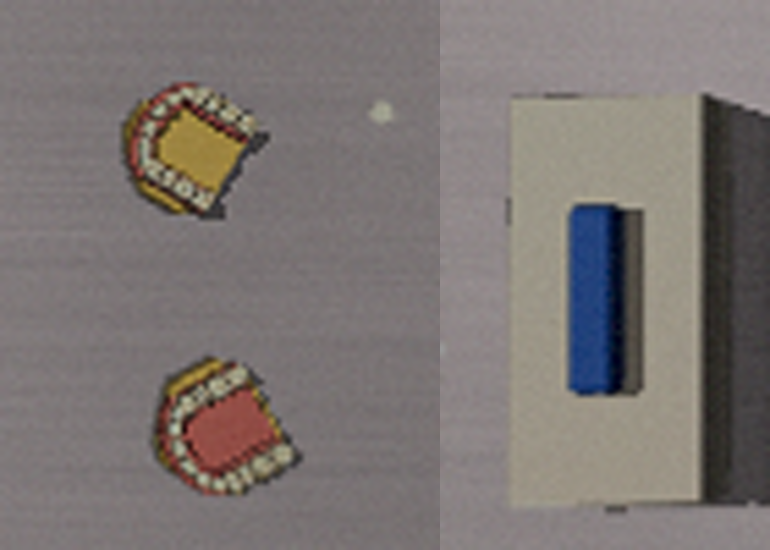

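Crop: lower cast has its front teeth to the left and slightly up (yaw about 58°). Upper has its front to the left and slightly down (yaw about 119°). The lid's long side is along world x. I'll move above the casts and look with the wrist camera.

```bash
cat >> h.py <<'E'
def go(x,y,z,jaw):
    "increment from the present pose to TCP x,y,z with jaw axis at yaw jaw (deg)"
    s=r.get_state();T=q2R(s["ee_rot"]);d=T.T@(np.array([x,y,z])-s["eef_pos"])
    cur=np.degrees(np.arctan2(T[1,2],T[0,2]))
    print("at",np.round(s["eef_pos"],4),"jaw",round(cur,2),"t",round(s["time_s"],2),"-> inc",np.round(d,4),"turn",round((cur-jaw+180)%360-180,2),"tilt",np.round(T[2,1:],3))
E
python3 -c "
from h import *
go(.475,-.225,.25,29)"
```

```text
at [ 0.2291 -0.4998  0.2266] jaw -65.37 t 0.15 -> inc [-0.0232  0.338  -0.1473] turn -94.37 tilt [ 0.    -0.001]
```

Request:
play_rows(increments=[-0.005, 0.02, -0.01, -6, -0.01, 0.05, -0.02, -13, -0.02, 0.09, -0.04, -20, -0.023, 0.125, -0.055, -27, -0.023, 0.16, -0.07, -34, -0.023, 0.195, -0.085, -41, -0.023, 0.23, -0.1, -48, -0.023, 0.265, -0.115, -55, -0.023, 0.295, -0.13, -62, -0.023, 0.32, -0.14, -69, -0.023, 0.333, -0.146, -76, -0.023, 0.338, -0.147, -82])

```text
time_s: 1.15
eef_pos: [0.4763, -0.2233, 0.2498]
ee_rot: [0.699, -0.105, 0.699, 0.106]
ft_force: [-0.2, -0.6, 0.0]
opening: 0.0885
```

```bash
python3 - <<'E'
from h import *
s=r.get_state();im=get_image("wrist");cv2.imwrite("pics/w1.png",im);np.save("s1.npy",s,allow_pickle=True)
go(.475,-.225,.25,29)
E
```

```text
at [ 0.4763 -0.2238  0.2498] jaw 17.43 t 1.2 -> inc [-0.0002 -0.0008 -0.0016] turn -11.57 tilt [ 0.001 -0.   ]
```

View pics/w1.png

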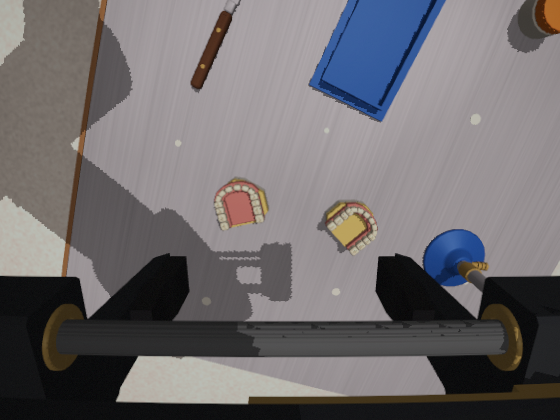

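Upper cast at (240,207), front facing up in the image; lower at (352,227), front to the upper right. Now I'll measure the tooth-row outlines.

```bash
cat > casts.py <<'E'
from h import *
def meas(im,s,boxes,png):
    out=[]
    for name,(x0,y0,x1,y1),zt in boxes:
        sub=im[y0:y1,x0:x1];hsv=cv2.cvtColor(sub,cv2.COLOR_BGR2HSV)
        iv=((hsv[...,2]>150)&(hsv[...,1]>20)&(hsv[...,1]<110)).astype(np.uint8)*255
        col=((hsv[...,1]>70)).astype(np.uint8)*255
        iv=cv2.morphologyEx(iv,cv2.MORPH_OPEN,np.ones((2,2)))
        full=cv2.morphologyEx(iv|col,cv2.MORPH_CLOSE,np.ones((5,5)))
        c=blobs(full)[0]
        pts=np.argwhere((iv>0))[:,::-1];k=np.array([cv2.pointPolygonTest(c,(float(a),float(b)),False)>=0 for a,b in pts]);pts=pts[k]
        P=toplane("wrist",pts+[x0,y0],zt,s);print(name,"teeth",len(pts),rect(P))
        print(name,"full@0.02",rect(toplane("wrist",c.reshape(-1,2)+[x0,y0],.02,s)))
        v=sub.copy();v[iv>0]=(255,0,0);cv2.drawContours(v,[c],-1,(0,255,0),1)
        out.append(cv2.resize(np.hstack([sub,v]),(760,300),interpolation=0))
    cv2.imwrite(png,np.vstack(out)[:600])
E
python3 - <<'E'
from casts import *
s=np.load("s1.npy",allow_pickle=True).item();im=cv2.imread("pics/w1.png")
meas(im,s,[("upper",(190,165,290,245),.039),("lower",(310,185,400,265),.037)],"pics/m1.png")
E
```

```text
upper teeth 555 (array([ 438.2, -266.1]), 49.6, 47.3, 'long axis deg', np.float32(29.8))
upper full@0.02 (array([ 438.3, -266.4]), 59.2, 58.4, 'long axis deg', np.float32(29.8))
lower teeth 498 (array([ 573.5, -253. ]), 45.9, 49.1, 'long axis deg', np.float32(149.4))
lower full@0.02 (array([ 573.2, -253.2]), 51.1, 66.0, 'long axis deg', np.float32(149.1))
```

View pics/m1.png

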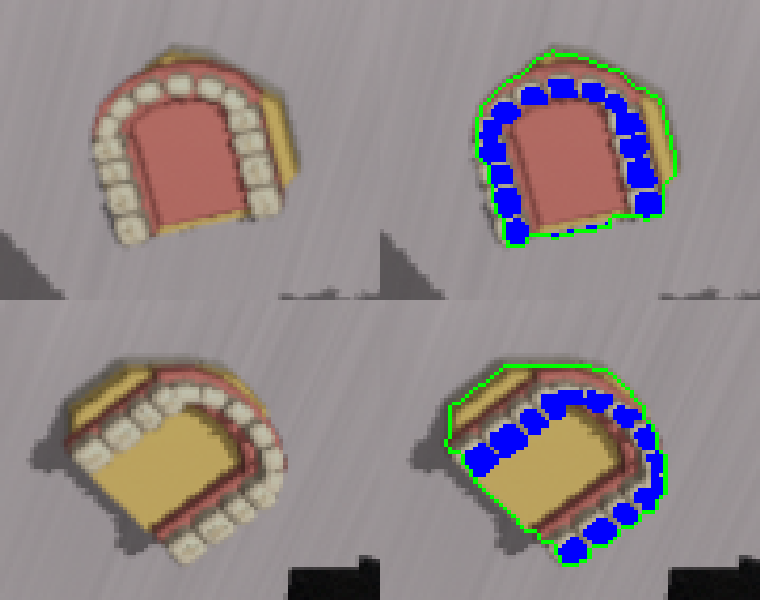

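```bash
python3 -c "
from h import *
go(.442,-.273,.034,29.8)"
```

```text
at [ 0.4763 -0.2238  0.2498] jaw 17.43 t 1.2 -> inc [ 0.2157 -0.0368 -0.0475] turn -12.37 tilt [ 0.001 -0.   ]
```

Request:
play_rows(increments=[0.01, -0.01, -0.01, -6, 0.035, -0.025, -0.03, -12.4, 0.07, -0.037, -0.047, -12.4, 0.1, -0.037, -0.0475, -12.4, 0.13, -0.037, -0.0475, -12.4, 0.155, -0.037, -0.0475, -12.4, 0.175, -0.037, -0.0475, -12.4, 0.19, -0.037, -0.0475, -12.4, 0.203, -0.037, -0.0475, -12.4, 0.211, -0.037, -0.0475, -12.4, 0.2155, -0.037, -0.0475, -12.4, 0.2155, -0.037, -0.0475, -12.4])

```text
time_s: 2.2
eef_pos: [0.4399, -0.2745, 0.034]
ee_rot: [0.684, -0.176, 0.685, 0.177]
ft_force: [-0.6, -0.3, 0.3]
opening: 0.0885
```

```bash
python3 -c "
from h import *
go(.442,-.273,.034,29.8)
cv2.imwrite('pics/w2.png',get_image('wrist'))"
```

```text
at [ 0.4399 -0.2745  0.034 ] jaw 28.95 t 2.2 -> inc [0.     0.0003 0.0026] turn -0.85 tilt [ 0.001 -0.   ]
```

View pics/w2.png

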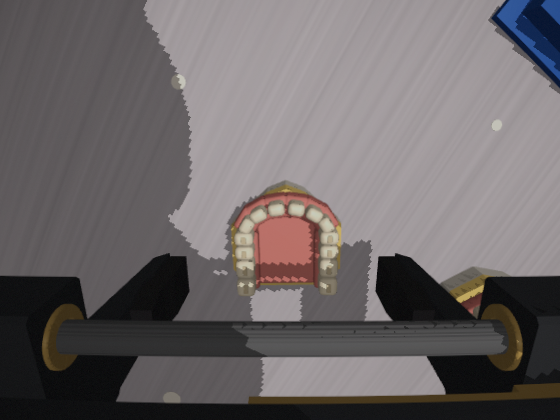

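The upper cast is centred between the fingers, with the pads over the molar rows (col 286 against 282). I'll shift 2 mm and close.

Request:
play_rows(increments=[0, 0, 0.002, -0.8, 0, 0, 0.002, -0.8])

```text
time_s: 2.42
eef_pos: [0.4425, -0.2737, 0.0353]
ee_rot: [0.683, -0.183, 0.683, 0.182]
ft_force: [0.2, -0.1, -1.1]
opening: 0.0879
```

Request:
play_rows(increments=[0, 0, 0, 0, 0, 0, 0, 0, 0, 0, 0, 0, 0, 0, 0, 0, 0, 0, 0, 0, 0, 0, 0, 0], jaw=0)

```text
time_s: 2.92
eef_pos: [0.442, -0.2736, 0.0346]
ee_rot: [0.683, -0.182, 0.683, 0.182]
ft_force: [0.3, -0.3, -0.1]
opening: 0.0501
```

Request:
play_rows(increments=[0, 0, 0, 0, 0, 0, 0, 0, 0, 0, 0, 0, -0.005, 0, 0, 0, -0.015, 0, 0, 0, -0.035, 0, 0, 0, -0.06, 0, 0, 0, -0.075, 0, 0, 0, -0.08, 0, 0, 0], jaw=0)

```text
time_s: 3.67
eef_pos: [0.4428, -0.2743, 0.1177]
ee_rot: [0.684, -0.184, 0.682, 0.181]
ft_force: [0.1, -0.9, -0.1]
opening: 0.0003
```

```bash
python3 - <<'E'
from h import *
s=r.get_state();print(s["ft_force"],s["opening"])
# tray frame: top-cam centre
c=np.array([.5325,-.0315]);th=np.radians(81.8);a=np.array([np.cos(th),np.sin(th)])
for n,t,off in(("upper",-.052,-.008),("lower",.005,-.008),("pot",.057,0)): print(n,np.round(c+a*(t+off),4))
p=c+a*(-.06);go(p[0],p[1],.13,-8.2)
E
```

```text
[ 0.09097786 -0.87426534 -0.095566  ] 0.0002674588066304817
upper [ 0.5239 -0.0909]
lower [ 0.5321 -0.0345]
pot [0.5406 0.0249]
at [ 0.4428 -0.2743  0.1177] jaw 29.83 t 3.67 -> inc [-0.0126  0.1186  0.1616] turn 38.03 tilt [-0.005  0.001]
```

The cast slipped out of the jaws. I'll look.

```bash
python3 - <<'E'
from h import *
s=r.get_state();np.save("s2.npy",s,allow_pickle=True);im=get_image('wrist');cv2.imwrite('pics/w3.png',im)
t=get_image('side');cv2.imwrite('pics/w3b.png',np.hstack([cv2.resize(im,(448,336)),cv2.resize(t[130:230,320:440],None,fx=2.9,fy=3.36)]))
E
```

```text
(no output)
```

View pics/w3b.png

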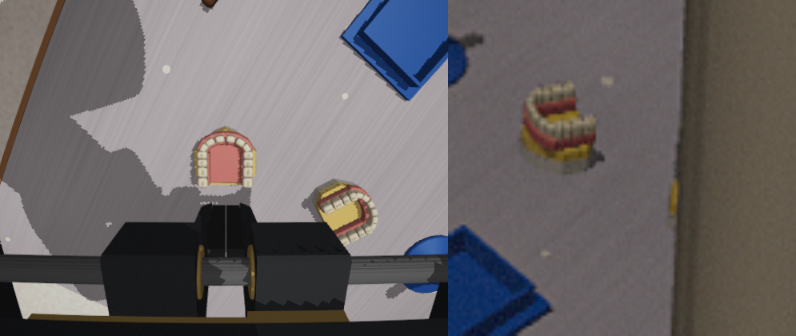

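```bash
python3 - <<'E'
from casts import *
s=np.load("s2.npy",allow_pickle=True).item();im=cv2.imread("pics/w3.png")
meas(im,s,[("upper",(220,145,340,250),.039)],"pics/m2.png")
T=q2R(s["ee_rot"]);p=lambda v:np.round(project("wrist",s["eef_pos"]+T@np.array(v),s)[0])
print("tcp",p([0,0,0]),"tip",p([.011,0,0]),p([.011,.009,0]),"grasp",p([-.008,0,0]))
E
```

```text
upper teeth 2858 (array([ 438.4, -264.7]), 52.1, 48.7, 'long axis deg', np.float32(30.8))
upper full@0.02 (array([ 437.9, -267.2]), 59.8, 59.2, 'long axis deg', np.float32(30.8))
tcp [283. 264.] tip [283. 255.] [283. 239.] grasp [283. 271.]
```

```bash
python3 - <<'E'
import cv2,numpy as np
a=cv2.imread("pics/w3.png")[140:400,120:440]
b=cv2.imread("pics/m2.png")[:300]
cv2.imwrite("pics/m3.png",np.vstack([cv2.resize(a,(370,300)),cv2.resize(b,(370,146))]))
E
```

```text
(no output)
```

View pics/m3.png

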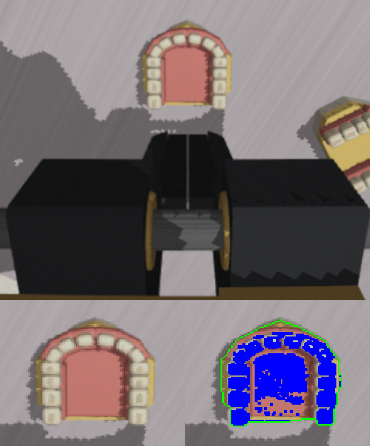

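Request:
play_rows(increments=[0, 0, 0, 0, 0, 0, 0, 0, 0, 0, 0, 0], jaw=0.088)

```text
time_s: 4.02
eef_pos: [0.4417, -0.2733, 0.1136]
ee_rot: [0.683, -0.181, 0.684, 0.183]
ft_force: [-0.3, 0.1, 0.5]
opening: 0.0185
```

Request:
play_rows(increments=[0, 0, 0, 0, 0, 0, 0, 0, 0, 0, 0, 0])

```text
time_s: 4.27
eef_pos: [0.4419, -0.2735, 0.1142]
ee_rot: [0.683, -0.182, 0.683, 0.182]
ft_force: [-0.1, 0.1, -0.7]
opening: 0.0386
```

```bash
python3 - <<'E'
from h import *
print("upper top",toplane("top",[[381.4,257.3]],.03),"lower",toplane("top",[[375.5,207.3]],.03))
# side view: cast pixels approx
print("side",toplane("side",[[410,188],[358,167]],.03))
s=np.load("s1.npy",allow_pickle=True).item()
im=cv2.imread("pics/w1.png");hsv=cv2.cvtColor(im,cv2.COLOR_BGR2HSV);m=cv2.inRange(hsv,(105,120,40),(130,255,255))
for c in blobs(m,500): print("wrist blue",c.reshape(-1,2).max(0), toplane("wrist",c[c[:,0,1].argmax()],.006,s))
print("top blue corner");t=cv2.imread("pics/top0.png");m=cv2.inRange(cv2.cvtColor(t,cv2.COLOR_BGR2HSV),(105,120,40),(130,255,255))
c=blobs(m)[0];print(cv2.boxPoints(cv2.minAreaRect((toplane("top",c,.006)[:,:2]).astype(np.float32))))
img=get_image("wrist");cv2.imwrite("pics/w4.png",img)
t2=get_image("top");cv2.imwrite("pics/t4.png",t2);s=r.get_state();T=q2R(s["ee_rot"])
print(s["eef_pos"],project("top",[s["eef_pos"]+T@[.011,0,0]]))
sd=get_image("side");cv2.imwrite("pics/sd4.png",sd)
print(project("side",[s["eef_pos"]+T@[.011,0,v] for v in(0,.025,-.025)]))
E
```

```text
upper top [[ 0.44041259 -0.27099709  0.03      ]] lower [[ 0.5670635  -0.25676085  0.03      ]]
side [[ 0.43685437 -0.26223024  0.03      ]
 [ 0.56409086 -0.24535362  0.03      ]]
wrist blue [444 120] [[ 0.56175468 -0.13135142  0.006     ]]
wrist blue [484 285] [[ 0.72059372 -0.29959154  0.006     ]]
top blue corner
[[ 0.47387403 -0.1186644 ]
 [ 0.56472284 -0.13170148]
 [ 0.59157187  0.05539571]
 [ 0.50072306  0.06843279]]
[ 0.44196966 -0.27354795  0.11442028] [[390.53012899 258.51991056]]
[[416.56655511 156.73371802]
 [404.65020944 154.95047079]
 [428.49176131 158.53554487]]
```

```bash
python3 -c "
from h import *
go(.442,-.273,.032,30.3)"
```

```text
at [ 0.442  -0.2736  0.1145] jaw 29.82 t 4.42 -> inc [0.0825 0.0005 0.0003] turn -0.48 tilt [ 0. -0.]
```

Request:
play_rows(increments=[0, 0, 0, 0, 0.01, 0, 0, 0, 0.025, 0, 0, 0, 0.035, 0, 0, 0, 0.042, 0, 0, 0, 0.05, 0, 0, 0, 0.06, 0, 0, 0, 0.069, 0, 0, 0, 0.076, 0, 0, 0, 0.08, 0, 0, 0, 0.082, 0, 0, 0, 0.082, 0, 0, 0], jaw=0.078)

```text
time_s: 5.42
eef_pos: [0.442, -0.2735, 0.0323]
ee_rot: [0.683, -0.182, 0.683, 0.182]
ft_force: [0.1, -0.3, -0.7]
opening: 0.0781
```

Request:
play_rows(increments=[0, 0, 0, 0, 0, 0, 0, 0, 0, 0, 0, 0, 0, 0, 0, 0, 0, 0, 0, 0, 0, 0, 0, 0, 0, 0, 0, 0], jaw=0)

```text
time_s: 6.0
eef_pos: [0.442, -0.2736, 0.0326]
ee_rot: [0.683, -0.182, 0.683, 0.182]
ft_force: [0.0, 1.5, -0.3]
opening: 0.0333
```

```bash
python3 -c "
from h import *
im=get_image('wrist');cv2.imwrite('pics/w5.png',im);s=r.get_state();print(s['opening'],s['eef_pos'],s['ft_force'])"
```

```text
0.0293010635130615 [ 0.44201601 -0.27356462  0.03258864] [-0.11301165 -0.05563747  0.6951713 ]
```

View pics/w5.png

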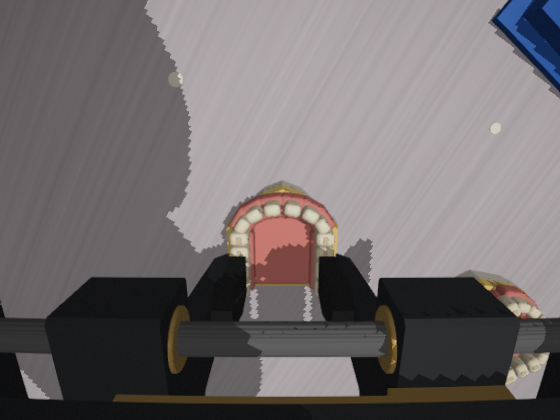

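The finger edges appear over the teeth and the scale suggests the tips are about 20 mm higher than stated. I'll check the tip height in the saved side picture.

```bash
python3 - <<'E'
from h import *
im=cv2.imread("pics/sd4.png");g=cv2.cvtColor(im,cv2.COLOR_BGR2GRAY)
base=np.array([.442,-.2735,.1144])
for z in(.1034,.1144,.1224,.13):
    print(z,np.round(project("side",[[base[0]+v*np.cos(.52),base[1]+v*np.sin(.52),z] for v in(-.022,.022)])).tolist())
for y in range(110,176,2): print(y,"".join("#" if v<45 else "+" if v<75 else "." for v in g[y,370:470:1]))
E
```

```text
0.1034 [[427.0, 158.0], [406.0, 155.0]]
0.1144 [[428.0, 154.0], [407.0, 151.0]]
0.1224 [[429.0, 151.0], [407.0, 148.0]]
0.13 [[429.0, 148.0], [408.0, 144.0]]
110 .........+######.............#+++++++++++......................................................+.+++
112 ...........+####............####+++++++++.....................................................+.++++
114 ............############+...####++++++++++.....................................................+++++
116 ............#############++.####++++++++++...................................................+..+.++
118 ...........+###............+####+++++++++++.....................................................++++
120 ...........####............#####+++++++++.......................................................++++
122 ..........+###+............#####+++++++++.....................................................++..++
124 ................................++++++++..+..................................................+...+++
126 ................................#+++++++........................................................++
[... 1822 characters left out ...]
++++++++.....................................................+++++++++
164 ..............................++++++++.+.....................................................++.++++
166 ..............................++++++++......................................................++++++++
168 +.............................+++++++++....................................................+.+++++++
170 +............................++++++++++......................................................+++++++
172 +............................+++++++++.......................................................+++++++
174 +............................+++++++++......................................................+.++++++
```

```bash
python3 - <<'E'
from h import *
im=cv2.imread("pics/sd4.png")
b=np.array([.442,-.2735]);d=np.array([np.cos(.52),np.sin(.52)])
big=cv2.resize(im[70:230,310:490],None,fx=4,fy=3.7,interpolation=2)
for z,c in((.1034,(0,0,255)),(.1224,(0,255,0)),(.0,(255,0,0))):
  for v in(-.02,.02):
    u=project("side",[[*(b+d*v),z]])[0];cv2.circle(big,(int((u[0]-310)*4),int((u[1]-70)*3.7)),3,c,-1)
cv2.imwrite("pics/sd4c.png",big)
E
```

```text
(no output)
```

View pics/sd4c.png

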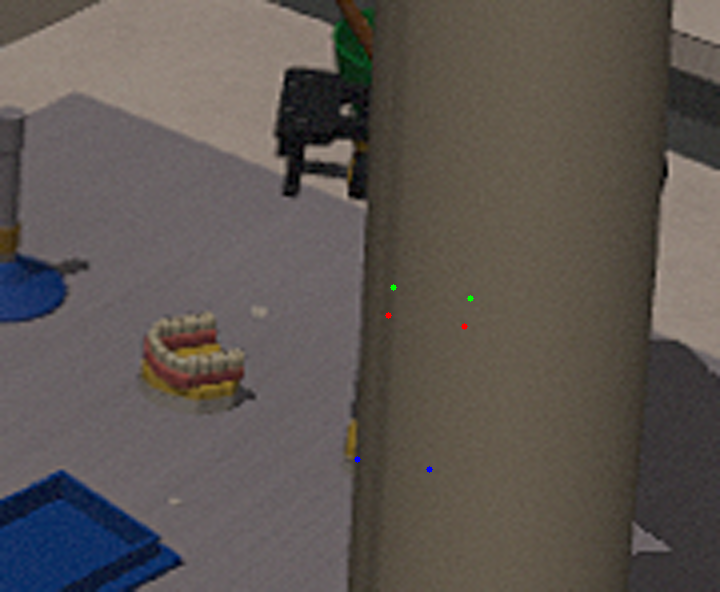

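The burner and cast widths back the camera scale, and the tip edge (rows 255–293, 190 px at 88 mm opening) puts the fingertips about 11 mm *behind* the TCP. The fingers therefore passed above the teeth. I'll retry lower: TCP z = 0.013 is safe under either hypothesis, and the opening at stop (50 or 60 mm) will tell which is right.

Request:
play_rows(increments=[-0.005, 0, 0, 0, -0.015, 0, 0, 0, -0.02, 0, 0, 0, -0.02, 0, 0, 0, -0.02, 0, 0, 0, -0.02, 0, 0, 0, -0.02, 0, 0, 0, -0.02, 0, 0, 0, -0.02, 0, 0, 0, -0.02, 0, 0, 0, -0.02, 0, 0, 0, -0.02, 0, 0, 0], jaw=0.08)

```text
time_s: 7.05
eef_pos: [0.442, -0.2735, 0.0525]
ee_rot: [0.683, -0.182, 0.683, 0.182]
ft_force: [-0.3, 0.0, 0.6]
opening: 0.0799
```

Request:
play_rows(increments=[0.003, 0, 0, 0, 0.01, 0, 0, 0, 0.02, 0, 0, 0, 0.028, 0, 0, 0, 0.033, 0, 0, 0, 0.036, 0, 0, 0, 0.038, 0, 0, 0, 0.039, 0, 0, 0])

```text
time_s: 7.72
eef_pos: [0.442, -0.2736, 0.0132]
ee_rot: [0.683, -0.182, 0.683, 0.182]
ft_force: [1.3, 0.5, -0.3]
opening: 0.0798
```

Request:
play_rows(increments=[0, 0, 0, 0, 0, 0, 0, 0, 0, 0, 0, 0, 0, 0, 0, 0, 0, 0, 0, 0, 0, 0, 0, 0, 0, 0, 0, 0, 0, 0, 0, 0], jaw=0)

```text
time_s: 8.38
eef_pos: [0.4421, -0.2736, 0.0138]
ee_rot: [0.683, -0.182, 0.683, 0.182]
ft_force: [-0.8, 1.5, 2.6]
opening: 0.0499
```

Held at 50 mm, so the tips are indeed behind the TCP. Lift and check.

Request:
play_rows(increments=[-0.003, 0, 0, 0, -0.01, 0, 0, 0, -0.02, 0, 0, 0, -0.032, 0, 0, 0, -0.045, 0, 0, 0, -0.055, 0, 0, 0, -0.06, 0, 0, 0])

```text
time_s: 8.97
eef_pos: [0.4424, -0.2739, 0.0755]
ee_rot: [0.684, -0.183, 0.683, 0.181]
ft_force: [-0.7, 0.3, -1.9]
opening: 0.0496
```

```bash
python3 - <<'E'
from h import *
s=r.get_state();print(s["opening"],s["ft_force"])
go(.5239,-.0909,.074,-8.2)
E
```

```text
0.049608010840120564 [-0.72365498  0.29085577 -1.8871397 ]
at [ 0.4424 -0.2739  0.0755] jaw 29.83 t 8.97 -> inc [0.0013 0.1182 0.1617] turn 38.03 tilt [-0.002  0.001]
```

Request:
play_rows(increments=[-0.004, 0.004, 0.005, 3, -0.014, 0.012, 0.016, 8, -0.028, 0.024, 0.032, 13, -0.045, 0.037, 0.051, 18, -0.06, 0.052, 0.071, 23, -0.07, 0.067, 0.091, 28, -0.075, 0.082, 0.111, 32, -0.075, 0.096, 0.131, 35, -0.075, 0.107, 0.146, 37, -0.075, 0.114, 0.156, 38, -0.075, 0.118, 0.1615, 38, -0.075, 0.118, 0.1615, 38])

```text
time_s: 9.97
eef_pos: [0.5235, -0.0899, 0.1487]
ee_rot: [0.705, 0.05, 0.705, -0.05]
ft_force: [-0.4, 0.3, -3.2]
opening: 0.0501
```

```bash
cat >> h.py <<'E'
def trayline(im,s):
    "blue mask outer contour points on z=.006 plane, in nominal tray frame, mm"
    m=cv2.inRange(cv2.cvtColor(im,cv2.COLOR_BGR2HSV),(105,120,30),(130,255,255))
    c=blobs(m,500)[0].reshape(-1,2);c=c[(c[:,0]>2)&(c[:,0]<557)&(c[:,1]>2)&(c[:,1]<417)]
    P=toplane("wrist",c,.006,s)[:,:2]-[.5325,-.0315];th=np.radians(81.8);a=np.array([np.cos(th),np.sin(th)])
    return c,1000*np.c_[P@[a[1],-a[0]],P@a]
E
python3 - <<'E'
from h import *
s=r.get_state();im=get_image("wrist");cv2.imwrite("pics/w6.png",im);print(s["opening"])
c,Q=trayline(im,s);print(Q.min(0),Q.max(0))
for lo in range(-80,110,15):
    k=(Q[:,1]>lo)&(Q[:,1]<lo+15)
    if k.any(): print(lo,np.round([Q[k,0].min(),Q[k,0].max()],1),end=" ")
print()
for lo in range(-45,45,15):
    k=(Q[:,0]>lo)&(Q[:,0]<lo+15)
    if k.any(): print(lo,np.round([Q[k,1].min(),Q[k,1].max()],1),end=" ")
go(.5239,-.0909,.0165,-8.2)
E
```

```text
0.050066518963630235
[-45.56560553 -83.45313417] [46.14891566 94.77344712]
-80 [-45.3  45.9] -65 [-45.1  46. ] -50 [-45.1  46. ] -35 [-44.9  46. ] -20 [-45.2  45.9] -5 [-45.3  46.1] 10 [-45.4  46.1] 25 [-45.6  46.1] 40 [-45.4  45.8] 55 [-45.4  45.8] 70 [-45.3  45.8] 85 [-44.8  46. ] 
-45 [-79.9  94.6] -30 [-67.6  94.6] -15 [-56.5  94.6] 0 [-57.4  94.6] 15 [-69.3  94.7] 30 [-82.5  94.8] at [ 0.5233 -0.0907  0.1486] jaw -8.09 t 10.02 -> inc [ 1.321e-01 -1.000e-04  7.000e-04] turn 0.11 tilt [-0. -0.]
```

The tray matches the estimate within 0.4 mm. Lowering.

Request:
play_rows(increments=[0.006, 0, 0.0005, 0, 0.02, 0, 0.0005, 0, 0.04, 0, 0.0005, 0, 0.06, 0, 0.0005, 0, 0.08, 0, 0.0005, 0, 0.096, 0, 0.0005, 0, 0.108, 0, 0.0005, 0, 0.117, 0, 0.0005, 0, 0.123, 0, 0.0005, 0, 0.127, 0, 0.0005, 0, 0.129, 0, 0.0005, 0, 0.1305, 0, 0.0005, 0])

```text
time_s: 11.02
eef_pos: [0.5241, -0.0912, 0.0182]
ee_rot: [0.706, 0.05, 0.705, -0.051]
ft_force: [0.5, -0.8, -2.4]
opening: 0.0498
```

Request:
play_rows(increments=[0.0007, 0, 0, 0, 0.0013, 0, 0, 0, 0.0013, 0, 0, 0])

```text
time_s: 11.27
eef_pos: [0.524, -0.0909, 0.017]
ee_rot: [0.705, 0.05, 0.705, -0.05]
ft_force: [-0.3, 0.2, -2.1]
opening: 0.0498
```

Request:
play_rows(increments=[0.0005, 0, 0, 0, 0.0007, 0, 0, 0])

```text
time_s: 11.43
eef_pos: [0.5241, -0.091, 0.0167]
ee_rot: [0.706, 0.05, 0.705, -0.05]
ft_force: [-1.7, 0.6, 7.5]
opening: 0.0499
```

Request:
play_rows(increments=[0, 0, 0, 0, 0, 0, 0, 0, 0, 0, 0, 0, -0.003, 0, 0, 0, -0.01, 0, 0, 0, -0.025, 0, 0, 0, -0.045, 0, 0, 0, -0.065, 0, 0, 0, -0.08, 0, 0, 0, -0.09, 0, 0, 0, -0.095, 0, 0, 0], jaw=0.08)

```text
time_s: 12.35
eef_pos: [0.5244, -0.0911, 0.1131]
ee_rot: [0.706, 0.05, 0.704, -0.051]
ft_force: [0.2, 0.9, 0.2]
opening: 0.0799
```

```bash
python3 -c "
from h import *
go(.570,-.259,.08,-30.6)"
```

```text
at [ 0.5244 -0.0911  0.1131] jaw -8.17 t 12.35 -> inc [ 0.0334 -0.1597  0.0689] turn 22.43 tilt [-0.001  0.003]
```

Request:
play_rows(increments=[0.0, -0.006, 0.003, 3, 0.0, -0.02, 0.009, 7, 0.005, -0.038, 0.017, 11, 0.01, -0.058, 0.025, 15, 0.016, -0.079, 0.034, 19, 0.022, -0.1, 0.043, 22.4, 0.028, -0.12, 0.052, 22.4, 0.033, -0.138, 0.06, 22.4, 0.033, -0.15, 0.065, 22.4, 0.033, -0.157, 0.068, 22.4, 0.033, -0.16, 0.069, 22.4, 0.033, -0.16, 0.069, 22.4])

```text
time_s: 13.35
eef_pos: [0.5695, -0.2592, 0.0783]
ee_rot: [0.682, 0.186, 0.682, -0.186]
ft_force: [-0.5, -0.0, 0.1]
opening: 0.0801
```

```bash
python3 - <<'E'
from casts import *
s=r.get_state();im=get_image("wrist");cv2.imwrite("pics/w7.png",im)
u=project("wrist",[[.574,-.252,.02]],s)[0].astype(int);print(u)
x,y=u;meas(im,s,[("lower",(x-75,max(0,y-70),x+75,min(y+60,250)),.037)],"pics/m7.png")
go(.570,-.259,.013,-30.6)
E
```

```text
[283 212]
lower teeth 1434 (array([ 573.8, -250.6]), 39.1, 52.3, 'long axis deg', np.float32(149.4))
lower full@0.02 (array([ 573.3, -251.4]), 51.5, 56.9, 'long axis deg', np.float32(149.4))
at [ 0.5694 -0.2586  0.0784] jaw -30.56 t 13.4 -> inc [ 0.0654 -0.0001  0.0007] turn 0.04 tilt [0. 0.]
```

Request:
play_rows(increments=[0.006, 0, 0, 0, 0.018, 0, 0, 0, 0.032, 0, 0, 0, 0.045, 0, 0, 0, 0.055, 0, 0, 0, 0.061, 0, 0, 0, 0.064, 0, 0, 0, 0.066, 0, 0, 0, 0.066, 0, 0, 0])

```text
time_s: 14.15
eef_pos: [0.5696, -0.259, 0.0121]
ee_rot: [0.682, 0.186, 0.682, -0.186]
ft_force: [0.1, 0.3, -0.3]
opening: 0.0799
```

Request:
play_rows(increments=[0, 0, 0, 0, 0, 0, 0, 0, 0, 0, 0, 0, 0, 0, 0, 0, 0, 0, 0, 0, 0, 0, 0, 0, 0, 0, 0, 0], jaw=0)

```text
time_s: 14.73
eef_pos: [0.5695, -0.2592, 0.0123]
ee_rot: [0.682, 0.186, 0.682, -0.186]
ft_force: [-0.8, 0.0, 1.9]
opening: 0.0499
```

Request:
play_rows(increments=[-0.003, 0, 0, 0, -0.01, 0, 0, 0, -0.02, 0, 0, 0, -0.035, 0, 0, 0, -0.05, 0, 0, 0, -0.065, 0, 0, 0, -0.075, 0, 0, 0, -0.08, 0, 0, 0])

```text
time_s: 15.4
eef_pos: [0.5699, -0.2594, 0.0942]
ee_rot: [0.683, 0.186, 0.681, -0.187]
ft_force: [-0.8, 0.5, -1.4]
opening: 0.0503
```

```bash
python3 -c "
from h import *
go(.5321,-.0345,.0655+.02,-8.2)"
```

```text
at [ 0.5699 -0.2594  0.0942] jaw -30.57 t 15.4 -> inc [ 0.0082  0.1744 -0.147 ] turn -22.37 tilt [-0.     0.003]
```

Request:
play_rows(increments=[0, 0.005, -0.004, -3, 0, 0.016, -0.013, -7, 0, 0.032, -0.027, -11, 0, 0.052, -0.044, -15, 0, 0.074, -0.062, -19, 0, 0.097, -0.082, -22.4, 0, 0.12, -0.101, -22.4, 0, 0.14, -0.118, -22.4, 0, 0.156, -0.131, -22.4, 0, 0.167, -0.141, -22.4, 0, 0.1735, -0.1465, -22.4, 0, 0.1745, -0.147, -22.4])

```text
time_s: 16.4
eef_pos: [0.5314, -0.0331, 0.0921]
ee_rot: [0.705, 0.05, 0.705, -0.05]
ft_force: [0.3, -0.6, -0.7]
opening: 0.0494
```

```bash
python3 -c "
from h import *
go(.5321,-.0345,.0155,-8.2)"
```

```text
at [ 0.5314 -0.0331  0.0921] jaw -8.1 t 16.4 -> inc [ 0.0766 -0.0013  0.0009] turn 0.1 tilt [ 0. -0.]
```

Request:
play_rows(increments=[0.006, 0, 0, 0, 0.018, 0, 0, 0, 0.033, 0, 0, 0, 0.047, 0, 0, 0, 0.058, 0, 0, 0, 0.066, 0, 0, 0, 0.071, 0, 0, 0, 0.0735, 0, 0, 0, 0.0755, 0, 0, 0, 0.076, 0, 0, 0])

```text
time_s: 17.23
eef_pos: [0.5318, -0.0343, 0.0161]
ee_rot: [0.705, 0.05, 0.705, -0.051]
ft_force: [0.0, 0.6, -1.6]
opening: 0.0495
```

Request:
play_rows(increments=[0.0005, 0, 0, 0, 0.001, 0, 0, 0])

```text
time_s: 17.4
eef_pos: [0.5319, -0.0342, 0.0154]
ee_rot: [0.706, 0.05, 0.705, -0.05]
ft_force: [-0.2, 0.3, -2.0]
opening: 0.0498
```

Request:
play_rows(increments=[0.0004, 0, 0, 0, 0.0006, 0, 0, 0])

```text
time_s: 17.57
eef_pos: [0.5319, -0.0342, 0.0152]
ee_rot: [0.706, 0.05, 0.705, -0.05]
ft_force: [-1.7, 0.6, 6.7]
opening: 0.0497
```

Request:
play_rows(increments=[0, 0, 0, 0, 0, 0, 0, 0, 0, 0, 0, 0, -0.003, 0, 0, 0, -0.01, 0, 0, 0, -0.025, 0, 0, 0, -0.045, 0, 0, 0, -0.065, 0, 0, 0, -0.085, 0, 0, 0, -0.1, 0, 0, 0, -0.105, 0, 0, 0], jaw=0.07)

```text
time_s: 18.48
eef_pos: [0.5325, -0.0343, 0.1222]
ee_rot: [0.707, 0.05, 0.704, -0.051]
ft_force: [-0.6, -0.6, 0.1]
opening: 0.0702
```

```bash
python3 -c "
from h import *
go(.6886,.0255,.12,-8.2)"
```

```text
at [ 0.5325 -0.0343  0.1222] jaw -8.17 t 18.48 -> inc [0.0028 0.0814 0.146 ] turn 0.03 tilt [-0.001  0.004]
```

Request:
play_rows(increments=[0, 0.004, 0.007, 0, 0, 0.012, 0.021, 0, 0, 0.023, 0.042, 0, 0, 0.036, 0.065, 0, 0, 0.05, 0.089, 0, 0, 0.062, 0.111, 0, 0, 0.071, 0.128, 0, 0, 0.077, 0.139, 0, 0, 0.081, 0.145, 0, 0, 0.0815, 0.146, 0])

```text
time_s: 19.32
eef_pos: [0.6883, 0.0265, 0.1178]
ee_rot: [0.705, 0.05, 0.706, -0.05]
ft_force: [0.4, 0.6, -0.1]
opening: 0.0701
```

```bash
python3 - <<'E'
from h import *
s=r.get_state();im=get_image("wrist");cv2.imwrite("pics/w8.png",im)
m=cv2.inRange(cv2.cvtColor(im,cv2.COLOR_BGR2HSV),(4,140,80),(18,255,255))
for c in blobs(m,200):
    P=toplane("wrist",c,.042,s);(x,y),rad=cv2.minEnclosingCircle((P[:,:2]*1000).astype(np.float32));print(c.reshape(-1,2).mean(0),x,y,rad)
t=get_image("top");cv2.imwrite("pics/t8.png",t)
go(.6886,.0255,.02,-8.2)
E
```

```text
[284.93370166 215.33149171] 689.6484985351562 27.277524948120117 23.27256202697754
at [0.6874 0.0259 0.1186] jaw -8.17 t 19.42 -> inc [ 0.0986 -0.0002  0.0014] turn 0.03 tilt [-0.    -0.001]
```

Request:
play_rows(increments=[0.006, 0.001, 0.001, 0, 0.02, 0.001, 0.0015, 0, 0.038, 0.001, 0.0015, 0, 0.056, 0.001, 0.0015, 0, 0.072, 0.001, 0.0015, 0, 0.084, 0.001, 0.0015, 0, 0.092, 0.001, 0.0015, 0, 0.0965, 0.001, 0.0015, 0, 0.0985, 0.001, 0.0015, 0, 0.0985, 0.001, 0.0015, 0])

```text
time_s: 20.25
eef_pos: [0.6895, 0.0265, 0.0211]
ee_rot: [0.705, 0.05, 0.705, -0.05]
ft_force: [-0.4, -0.2, -0.4]
opening: 0.07
```

Request:
play_rows(increments=[0, 0, 0, 0, 0, 0, 0, 0, 0, 0, 0, 0, 0, 0, 0, 0, 0, 0, 0, 0, 0, 0, 0, 0, 0, 0, 0, 0], jaw=0)

```text
time_s: 20.83
eef_pos: [0.6896, 0.0266, 0.0214]
ee_rot: [0.706, 0.05, 0.705, -0.05]
ft_force: [-0.3, 0.1, 2.6]
opening: 0.0439
```

Request:
play_rows(increments=[-0.003, 0, 0, 0, -0.01, 0, 0, 0, -0.02, 0, 0, 0, -0.035, 0, 0, 0, -0.05, 0, 0, 0, -0.065, 0, 0, 0, -0.075, 0, 0, 0, -0.08, 0, 0, 0])

```text
time_s: 21.5
eef_pos: [0.69, 0.0265, 0.1032]
ee_rot: [0.706, 0.05, 0.704, -0.05]
ft_force: [-0.4, -0.3, -0.4]
opening: 0.0439
```

```bash
python3 -c "
from h import *
go(.5406,.0249,.1,-8.2)"
```

```text
at [0.69   0.0265 0.1032] jaw -8.17 t 21.5 -> inc [ 0.0028 -0.0228 -0.1476] turn 0.03 tilt [0.    0.003]
```

Request:
play_rows(increments=[0, -0.001, -0.006, 0, 0, -0.003, -0.018, 0, 0, -0.006, -0.036, 0, 0, -0.009, -0.058, 0, 0, -0.013, -0.082, 0, 0, -0.016, -0.104, 0, 0, -0.019, -0.123, 0, 0, -0.021, -0.137, 0, 0, -0.0225, -0.145, 0, 0, -0.0225, -0.1475, 0, 0, -0.0225, -0.1475, 0])

```text
time_s: 22.42
eef_pos: [0.54, 0.0253, 0.1008]
ee_rot: [0.705, 0.05, 0.705, -0.05]
ft_force: [-0.1, -0.2, -1.2]
opening: 0.0443
```

```bash
python3 -c "
from h import *
go(.5406,.0249,.0245,-8.2)"
```

```text
at [0.54   0.0253 0.1008] jaw -8.18 t 22.42 -> inc [ 0.0763 -0.0003  0.0007] turn 0.02 tilt [ 0. -0.]
```

Request:
play_rows(increments=[0.006, 0, 0.0005, 0, 0.018, 0, 0.0005, 0, 0.033, 0, 0.0005, 0, 0.047, 0, 0.0005, 0, 0.058, 0, 0.0005, 0, 0.066, 0, 0.0005, 0, 0.071, 0, 0.0005, 0, 0.0735, 0, 0.0005, 0, 0.0755, 0, 0.0005, 0, 0.076, 0, 0.0005, 0])

```text
time_s: 23.25
eef_pos: [0.541, 0.0252, 0.025]
ee_rot: [0.705, 0.05, 0.705, -0.05]
ft_force: [-0.6, -0.0, -0.4]
opening: 0.0438
```

Request:
play_rows(increments=[0.0005, 0, 0, 0, 0.001, 0, 0, 0])

```text
time_s: 23.42
eef_pos: [0.541, 0.0252, 0.0243]
ee_rot: [0.706, 0.05, 0.705, -0.05]
ft_force: [-0.3, 0.2, 6.9]
opening: 0.0435
```

Request:
play_rows(increments=[0, 0, 0, 0, 0, 0, 0, 0, 0, 0, 0, 0, -0.003, 0, 0, 0, -0.01, 0, 0, 0, -0.025, 0, 0, 0, -0.045, 0, 0, 0, -0.07, 0, 0, 0, -0.1, 0, 0, 0, -0.13, 0, 0, 0, -0.15, 0, 0, 0, -0.155, 0, 0, 0], jaw=0.07)

```text
time_s: 24.42
eef_pos: [0.5418, 0.0251, 0.1831]
ee_rot: [0.708, 0.05, 0.703, -0.051]
ft_force: [0.9, -0.6, -0.8]
opening: 0.07
```

```bash
python3 -c "
from h import *
t=cv2.imread('pics/top0.png');m=cv2.inRange(cv2.cvtColor(t,cv2.COLOR_BGR2HSV),(105,120,40),(130,255,255))
for c in blobs(m): print(rect(toplane('top',c,.071)))
go(.4925,.320,.18,-88.2)"
```

```text
(array([530.7, -30. ]), 177.5, 86.2, 'long axis deg', np.float32(81.8))
(array([ 700.4, -243.2]), 72.7, 63.1, 'long axis deg', np.float32(64.9))
(array([492.6, 320.1]), 80.0, 16.8, 'long axis deg', np.float32(1.8))
at [0.5418 0.0251 0.1831] jaw -8.17 t 24.42 -> inc [ 0.0024  0.2849 -0.0907] turn 80.03 tilt [-0.     0.007]
```

Request:
play_rows(increments=[0, 0.008, -0.003, 5, 0, 0.025, -0.008, 12, 0, 0.055, -0.018, 19, 0, 0.09, -0.029, 26, 0, 0.125, -0.04, 33, 0, 0.16, -0.051, 40, 0, 0.195, -0.062, 47, 0, 0.225, -0.072, 54, 0, 0.25, -0.08, 61, 0, 0.27, -0.086, 68, 0, 0.282, -0.09, 75, 0.002, 0.285, -0.0907, 80])

```text
time_s: 25.42
eef_pos: [0.4904, 0.3223, 0.1764]
ee_rot: [0.507, 0.493, 0.507, -0.493]
ft_force: [0.4, -0.2, -1.0]
opening: 0.0699
```

```bash
cat > lid.py <<'E'
from h import *
s=r.get_state();im=get_image("wrist");cv2.imwrite("pics/w9.png",im)
hsv=cv2.cvtColor(im,cv2.COLOR_BGR2HSV);m=cv2.inRange(hsv,(105,120,30),(130,255,255))
for c in blobs(m,500)[:2]: print("bar",c.reshape(-1,2).mean(0),rect(toplane("wrist",c,.071,s)))
w=((hsv[...,2]>130)&(hsv[...,1]>22)&(hsv[...,1]<90)).astype(np.uint8)*255
w=cv2.morphologyEx(w|m,cv2.MORPH_CLOSE,np.ones((7,7)));w=cv2.morphologyEx(w,cv2.MORPH_OPEN,np.ones((7,7)))
for c in blobs(w,5000)[:2]: print("lid",c.reshape(-1,2).mean(0),c.reshape(-1,2).min(0),c.reshape(-1,2).max(0),rect(toplane("wrist",c,.049,s)))
print("fingers top row",project("wrist",[s["eef_pos"]],s))
t=get_image("top");cv2.imwrite("pics/t9.png",t)
go(.4926,.320,.043,-88.2)
E
python3 lid.py
```

```text
bar [282.10878661 196.78661088] (array([495.2, 322.3]), 82.4, 18.6, 'long axis deg', np.float32(2.0))
bar [552.55487805 155.25609756] (array([536.7, 117.3]), 57.8, 19.0, 'long axis deg', np.float32(14.0))
lid [282.8544542  186.02760351] [228  79] [337 291] (array([493.9, 322.4]), 183.7, 86.3, 'long axis deg', np.float32(1.6))
fingers top row [[281.92795961 261.80631377]]
at [0.4907 0.3208 0.1759] jaw -88.16 t 25.52 -> inc [0.1329 0.0021 0.0008] turn 0.04 tilt [-0.002  0.001]
```

```bash
python3 -c "
import cv2,numpy as np
t=cv2.imread('pics/t9.png')[190:255,240:335]
w=cv2.imread('pics/w9.png')
cv2.imwrite('pics/v11.png',np.hstack([cv2.resize(t,(600,410),interpolation=2)]))"
```

```text
(no output)
```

View pics/v11.png

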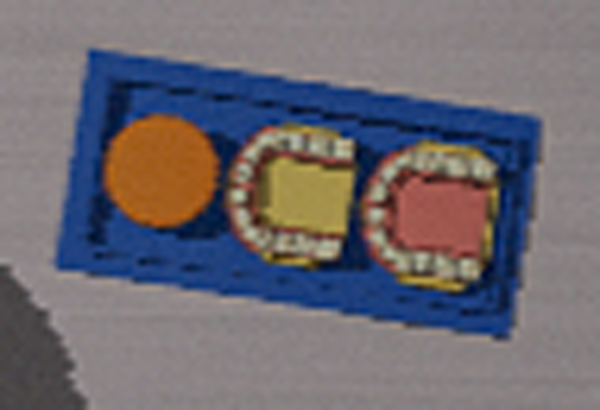

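Request:
play_rows(increments=[0.008, 0.002, -0.001, 0, 0.025, 0.0038, -0.0015, 0, 0.048, 0.0038, -0.0015, 0, 0.07, 0.0038, -0.0015, 0, 0.09, 0.0038, -0.0015, 0, 0.107, 0.0038, -0.0015, 0, 0.12, 0.0038, -0.0015, 0, 0.127, 0.0038, -0.0015, 0, 0.131, 0.0038, -0.0015, 0, 0.1325, 0.0038, -0.0015, 0], jaw=0.045)

```text
time_s: 26.35
eef_pos: [0.4953, 0.3214, 0.044]
ee_rot: [0.508, 0.492, 0.508, -0.492]
ft_force: [0.3, -0.3, 0.3]
opening: 0.045
```

Request:
play_rows(increments=[0, 0, 0, 0, 0, 0, 0, 0, 0, 0, 0, 0, 0, 0, 0, 0, 0, 0, 0, 0, 0, 0, 0, 0], jaw=0)

```text
time_s: 26.85
eef_pos: [0.4954, 0.322, 0.045]
ee_rot: [0.508, 0.492, 0.508, -0.492]
ft_force: [-0.2, -1.7, 4.4]
opening: 0.0192
```

All three stand upright and side by side in the tray: pot (160,170), lower (295,195), upper (430,215). The lid bar is gripped at 19 mm. Lifting.

Request:
play_rows(increments=[-0.003, 0, 0, 0, -0.01, 0, 0, 0, -0.022, 0, 0, 0, -0.038, 0, 0, 0, -0.055, 0, 0, 0, -0.072, 0, 0, 0, -0.086, 0, 0, 0, -0.096, 0, 0, 0, -0.1, 0, 0, 0, -0.1, 0, 0, 0])

```text
time_s: 27.68
eef_pos: [0.4954, 0.3219, 0.1452]
ee_rot: [0.508, 0.492, 0.508, -0.492]
ft_force: [-0.1, -0.1, -1.2]
opening: 0.0196
```

```bash
python3 - <<'E'
from h import *
s=r.get_state();im=get_image("wrist");cv2.imwrite("pics/w10.png",im);print(s["opening"],s["ft_force"],s["torque"])
hsv=cv2.cvtColor(im,cv2.COLOR_BGR2HSV);T=q2R(s["ee_rot"])
for row in(20,60,100,140,180): 
    print(row," ".join(f"{h[2]},{h[1]}" for h in hsv[row,40:540:20]))
print(project("wrist",[s["eef_pos"]+T@[-.004,a,b] for a,b in((.0925,-.0435),(.0925,.0435),(0,-.0435),(0,.0435))],s))
go(.5325,-.0315,.14,-8.2)
E
```

```text
0.019552824636578325 [-0.12386998 -0.11357878 -1.17806237] [ 0.02525737  0.00606687 -0.04729018]
20 186,18 169,11 168,9 169,9 168,11 168,11 167,11 167,11 166,11 166,9 166,11 166,9 167,9 167,9 166,9 165,11 164,9 165,11 163,9 100,13 163,8 162,11 157,11 154,10 154,12
60 189,16 169,11 169,11 169,11 170,11 169,9 171,10 170,9 169,9 170,11 168,9 168,11 167,9 169,12 167,9 168,11 168,9 165,9 163,11 162,9 163,9 162,11 159,10 157,11 155,12
100 191,17 193,13 177,10 174,10 172,10 170,9 170,11 155,10 196,21 196,22 197,25 196,25 194,24 193,24 192,24 192,25 190,25 189,26 164,9 164,11 162,11 161,11 157,10 155,10 156,10
140 193,17 194,16 179,10 177,10 175,9 173,9 173,10 171,10 197,22 197,22 197,23 196,23 195,24 194,24 193,24 192,24 191,25 159,29 127,26 162,9 161,10 160,11 160,10 162,11 158,11
180 193,21 194,20 174,12 173,10 171,10 171,12 170,11 171,10 198,24 197,25 197,23 196,25 196,26 194,25 193,25 192,24 191,25 102,13 100,10 164,9 162,9 159,11 156,10 155,12 154,12
[[176.79063715  60.11534707]
 [387.08337772  60.08293   ]
 [192.44206567 265.11728543]
 [371.4572951  265.12117076]]
at [0.495  0.3218 0.1443] jaw -88.17 t 27.73 -> inc [0.0043 0.0262 0.3543] turn -79.97 tilt [-0.  0.]
```

```bash
cat > lid2.py <<'E'
from h import *
import sys
def edges(im,s):
    hsv=cv2.cvtColor(im,cv2.COLOR_BGR2HSV)
    m=((hsv[...,2]>180)&(hsv[...,1]>19)&(hsv[...,1]<60)).astype(np.uint8)*255;m[:,:110]=0;m[300:]=0
    m=cv2.morphologyEx(cv2.morphologyEx(m,cv2.MORPH_OPEN,np.ones((5,5))),cv2.MORPH_CLOSE,np.ones((9,9)))
    c=blobs(m,2000)[0].reshape(-1,2)
    for row in range(60,280,15):
        k=c[np.abs(c[:,1]-row)<=1,0]
        if len(k): print(row,k.min(),k.max(),end=" | ")
    print()
    for col in(200,240,280,320,360):
        k=c[np.abs(c[:,0]-col)<=1,1]
        if len(k): print(col,k.min(),k.max(),end=" | ")
    print()
s=r.get_state();im=cv2.imread(sys.argv[1]);edges(im,s)
T=q2R(s["ee_rot"])
for x in(-.004,.0,.005,.010,.02): print(x,np.round(project("wrist",[s["eef_pos"]+T@[x,a,b] for a,b in((.0925,-.0435),(.0925,.0435),(.03,-.0435),(.03,.0435))],s)).tolist())
E
python3 lid2.py pics/w10.png
```

```text
75 180 384 | 90 181 382 | 105 182 381 | 120 183 381 | 135 184 379 | 150 185 378 | 165 186 377 | 180 187 376 | 195 189 375 | 210 190 374 | 225 210 372 | 
200 66 223 | 240 66 230 | 280 66 184 | 320 67 194 | 360 67 234 | 
-0.004 [[177.0, 60.0], [387.0, 60.0], [188.0, 206.0], [376.0, 206.0]]
0.0 [[180.0, 61.0], [384.0, 61.0], [190.0, 203.0], [374.0, 203.0]]
0.005 [[183.0, 63.0], [381.0, 63.0], [192.0, 201.0], [372.0, 201.0]]
0.01 [[186.0, 64.0], [378.0, 64.0], [195.0, 198.0], [369.0, 198.0]]
0.02 [[191.0, 67.0], [373.0, 67.0], [199.0, 193.0], [364.0, 193.0]]
```

Lid is held level and centred across the jaws (cols 180–384, far edge row 66), and about 2 mm back along its length. I'll move away from the articulator first, then turn.

Request:
play_rows(increments=[0, 0, 0.006, 0, 0, 0, 0.02, 0, 0, 0, 0.042, 0, 0, 0, 0.068, 0, 0, 0.002, 0.096, -4, 0, 0.005, 0.124, -9, 0, 0.009, 0.152, -15, 0, 0.013, 0.18, -21, 0, 0.017, 0.208, -27, 0, 0.021, 0.236, -33, 0, 0.024, 0.262, -39, 0, 0.026, 0.284, -45])

```text
time_s: 28.73
eef_pos: [0.5297, 0.036, 0.1439]
ee_rot: [0.658, 0.259, 0.658, -0.259]
ft_force: [-0.4, 0.4, -1.3]
opening: 0.0196
```

```bash
python3 -c "
from h import *
go(.533,-.030,.14,-8.2)"
```

```text
at [0.5297 0.036  0.1439] jaw -42.96 t 28.73 -> inc [ 0.0039 -0.046   0.0474] turn -34.76 tilt [-0.001 -0.001]
```

Request:
play_rows(increments=[0, -0.012, 0.012, -6, 0, -0.023, 0.023, -12, 0, -0.032, 0.033, -18, 0, -0.039, 0.04, -23, 0, -0.043, 0.044, -28, 0, -0.045, 0.047, -32, 0, -0.046, 0.0475, -34, 0, -0.046, 0.0475, -34.9, 0, -0.046, 0.0475, -34.9, 0, -0.046, 0.0475, -34.9])

```text
time_s: 29.57
eef_pos: [0.533, -0.0276, 0.1442]
ee_rot: [0.705, 0.051, 0.705, -0.051]
ft_force: [-0.9, 0.1, -1.4]
opening: 0.0197
```

```bash
python3 - <<'E'
from h import *
s=r.get_state();im=get_image("wrist");cv2.imwrite("pics/w11.png",im);go(.533,-.030,.13,-8.2)
c,Q=trayline(im,s);print(Q.min(0),Q.max(0),len(Q))
E
python3 lid2.py pics/w11.png | head -2
```

```text
at [ 0.5331 -0.0274  0.1443] jaw -8.33 t 29.62 -> inc [ 0.0143 -0.0026  0.0003] turn -0.13 tilt [ 0. -0.]
[ -23.02109563 -122.88781128] [20.78054745 12.08321358] 342Traceback (most recent call last):
  File "lid2.py", line 16, in <module>
    s=r.get_state();im=cv2.imread(sys.argv[1]);edges(im,s)
                                               ~~~~~^^^^^^
  File "lid2.py", line 7, in edges
    c=blobs(m,2000)[0].reshape(-1,2)
      ~~~~~~~~~~~~~^^^
IndexError: list index out of range
```

Request:
play_rows(increments=[0.004, -0.001, 0, -0.1, 0.014, -0.002, 0.0003, -0.1, 0.026, -0.0026, 0.0003, -0.1, 0.038, -0.0026, 0.0003, -0.1, 0.048, -0.0026, 0.0003, -0.1, 0.055, -0.0026, 0.0003, -0.1, 0.06, -0.0026, 0.0003, -0.1, 0.064, -0.0026, 0.0003, -0.1, 0.067, -0.0026, 0.0003, -0.1, 0.069, -0.0026, 0.0003, -0.1, 0.07, -0.0026, 0.0003, -0.1, 0.07, -0.0026, 0.0003, -0.1])

```text
time_s: 30.62
eef_pos: [0.5334, -0.0299, 0.0745]
ee_rot: [0.705, 0.05, 0.705, -0.05]
ft_force: [0.7, 0.3, -1.5]
opening: 0.0199
```

```bash
python3 - <<'E'
from h import *
s=r.get_state();im=get_image("wrist");cv2.imwrite("pics/w12.png",im);print(s["opening"],s["ft_force"]);go(.533,-.030,.051,-8.2)
T=q2R(s["ee_rot"])
hsv=cv2.cvtColor(im,cv2.COLOR_BGR2HSV)
# tray ledge strip visible beyond the lid's far edge, and at the sides
for col in(200,230,282,340,360): print(col," ".join(f"{y}:{hsv[y,col,0]},{hsv[y,col,1]},{hsv[y,col,2]}" for y in range(48,84,3)))
print(project("wrist",[[.5325+.1425*.0,0,0]],s)[0], "tray end px",project("wrist",[np.r_[np.array([.5325,-.0315])+.0946*np.array([.1426,.9898]),.006]],s),"lid end px",project("wrist",[s["eef_pos"]+T@[x,y,0] for x in(-.004,0) for y in(.0905,.0925)],s).tolist())
E
```

```text
0.019887689854290073 [ 0.70349575  0.25088893 -1.52604932]
at [ 0.5334 -0.0299  0.0746] jaw -8.18 t 30.67 -> inc [ 0.0236 -0.0002 -0.0004] turn 0.02 tilt [-0.  0.]
200 48:167,12,150 51:167,12,149 54:167,12,147 57:170,10,146 60:167,12,148 63:169,14,149 66:17,27,173 69:17,26,177 72:17,26,177 75:17,26,177 78:17,26,177 81:17,26,177
230 48:174,9,145 51:174,9,145 54:167,12,146 57:171,12,147 60:170,10,148 63:171,12,149 66:16,28,175 69:17,27,178 72:17,27,178 75:17,27,178 78:17,27,178 81:17,26,178
282 48:167,12,146 51:165,11,145 54:170,10,146 57:165,10,146 60:165,10,146 63:168,9,146 66:17,26,175 69:17,26,178 72:17,26,178 75:17,26,178 78:17,27,179 81:17,26,178
340 48:170,11,144 51:167,12,145 54:170,11,144 57:167,12,145 60:165,11,145 63:170,10,146 66:18,26,174 69:17,26,178 72:18,26,178 75:17,26,178 78:17,26,178 81:17,27,179
360 48:170,11,145 51:170,11,145 54:170,11,145 57:170,10,146 60:170,10,146 63:168,9,145 66:19,23,175 69:16,31,122 72:18,26,178 75:17,27,178 78:17,26,178 81:17,27,179
[275.55076522 176.42131795] tray end px [[282.24198393  76.32257762]] lid end px [[283.9289365901401, 66.42481704065071], [283.9353020051493, 61.28309468710978], [283.87333572537347, 67.5404252364795], [283.8793615224609, 62.536290820746444]]
```

Request:
play_rows(increments=[0.002, 0, 0, 0, 0.005, 0, 0, 0, 0.0075, 0, 0, 0, 0.0095, 0, 0, 0, 0.0115, 0, 0, 0, 0.0135, 0, 0, 0, 0.0155, 0, 0, 0, 0.0175, 0, 0, 0, 0.019, 0, 0, 0, 0.0205, 0, 0, 0, 0.0215, 0, 0, 0, 0.0215, 0, 0, 0])

```text
time_s: 31.67
eef_pos: [0.5332, -0.0298, 0.0528]
ee_rot: [0.705, 0.05, 0.705, -0.05]
ft_force: [0.3, -0.1, -2.6]
opening: 0.0192
```

Request:
play_rows(increments=[0.0007, 0, 0, 0, 0.0014, 0, 0, 0, 0.0014, 0, 0, 0])

```text
time_s: 31.92
eef_pos: [0.5333, -0.0299, 0.0515]
ee_rot: [0.705, 0.05, 0.705, -0.05]
ft_force: [-0.6, 0.1, -2.1]
opening: 0.0195
```

No lateral force, so it is inside the fit. The last half-millimetres now.

Request:
play_rows(increments=[0.0005, 0, 0, 0, 0.0008, 0, 0, 0])

```text
time_s: 32.08
eef_pos: [0.5334, -0.0299, 0.051]
ee_rot: [0.705, 0.05, 0.705, -0.05]
ft_force: [-2.0, -0.4, 4.7]
opening: 0.0197
```

Request:
play_rows(increments=[0.0004, 0, 0, 0, 0.0004, 0, 0, 0])

```text
time_s: 32.25
eef_pos: [0.5334, -0.0299, 0.051]
ee_rot: [0.706, 0.05, 0.705, -0.05]
ft_force: [-2.7, -0.3, 5.3]
opening: 0.0199
```

Contact at TCP 0.051, exactly the expected seated height. Release and retreat.

Request:
play_rows(increments=[0, 0, 0, 0, 0, 0, 0, 0, 0, 0, 0, 0, 0, 0, 0, 0, -0.004, 0, 0, 0, -0.012, 0, 0, 0, -0.03, 0, 0, 0, -0.055, 0, 0, 0, -0.085, 0, 0, 0, -0.115, 0, 0, 0, -0.135, 0, 0, 0, -0.14, 0, 0, 0], jaw=0.05)

```text
time_s: 33.25
eef_pos: [0.5344, -0.0301, 0.1945]
ee_rot: [0.708, 0.05, 0.703, -0.051]
ft_force: [0.3, -0.4, 0.1]
opening: 0.0501
```

Request:
play_rows(increments=[0, -0.006, 0, 0, 0, -0.02, 0, 0, 0, -0.045, 0, 0, 0, -0.075, 0, 0, 0, -0.105, 0, 0, 0, -0.135, 0, 0, 0, -0.165, 0, 0, 0, -0.19, 0, 0, 0, -0.205, 0, 0, 0, -0.21, 0, 0])

```text
time_s: 34.08
eef_pos: [0.5026, -0.2396, 0.1889]
ee_rot: [0.705, 0.052, 0.706, -0.051]
ft_force: [-1.2, -0.3, 0.4]
opening: 0.05
```

```bash
python3 - <<'E'
from h import *
im=get_image("side");t=get_image("top");cv2.imwrite("pics/e.png",np.vstack([cv2.resize(im[170:290,220:390],(680,400),interpolation=2)[:400],cv2.resize(t[100:300,120:400],(280,200))[:, :280].repeat(1,0) if 0 else np.pad(cv2.resize(t[175:265,225:385],(355,200)),((0,0),(0,325),(0,0)))]))
hsv=cv2.cvtColor(t,cv2.COLOR_BGR2HSV)
for c in blobs(cv2.inRange(hsv,(105,120,40),(130,255,255)))[:4]: print("bar?",rect(toplane("top",c,.077)))
a=np.array([.1426,.9898]);b=np.array([.9898,-.1426]);c0=np.array([.5325,-.0315])
big=[np.r_[c0+a*y+b*x,.055] for x,y in((-.0435,-.0925),(.0435,-.0925),(.0435,.0925),(-.0435,.0925))]
print("side pred top corners",project("side",big).round().tolist())
E
```

```text
bar? (array([ 699.5, -242.3]), 72.6, 63.8, 'long axis deg', np.float32(67.8))
bar? (array([532.1, -30.7]), 81.6, 19.2, 'long axis deg', np.float32(81.6))
side pred top corners [[356.0, 202.0], [327.0, 181.0], [255.0, 217.0], [284.0, 242.0]]
```

View pics/e.png

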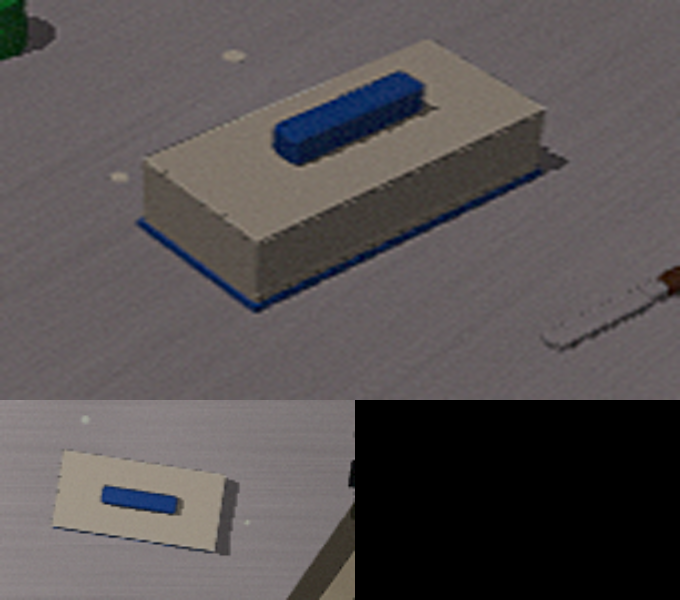

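The lid sits level with an even blue ledge strip along its foot. Its top corners match the predicted seated positions: for example, crop corner (545,108) is side pixel (356,202). Handing in.

```bash
python3 -c "
from h import *
from station import order
print(r.get_state()['qd'].round(3),order.job_done())"
```

```text
the job is handed in; nothing more can be done
[ 0.035 -0.016  0.009  0.005  0.002  0.011] None
```

The upper cast, the lower cast and the orange-capped pot are packed upright in a row in the blue tray. The white lid is set down on the ledge, and the job was handed in at about 34 s of the 72 s allowed.

**Last checks:**
- Each piece was lowered until the wrist force showed light contact, a net upward reading of about 5–8 N, before I opened the jaws.
- A top picture before the lid went on showed all three upright and side by side.
- The lid touched down at exactly the expected seated height (tool centre point, TCP, at 0.051 m).
- The final side view shows the lid level, with an even strip of blue ledge on the two sides that face the camera. Its top corners match the predicted seated positions.
- I did not move near the articulator, burner or wax knife on purpose. I did not measure their positions again afterwards.

**What disagreed:** The fingertips are about 11 mm behind the TCP, not 11 mm ahead as the interface text says. Because of that, my first two closings on the upper cast passed above its teeth. The cast stayed upright and did not shift beyond measurement error. Going about 20 mm lower gripped it correctly.

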